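# Turn the tea caddy round the riser's post

## Task

Turn the square tea caddy a quarter turn by pushing it against the riser's brass front post so that it swings round the post, and slide it fully back against the riser's rear rail, close beside that post, under the glass shelf, with its drawer facing straight out of the riser's open front. Keep it flat on the table and leave the other things on the table where they are.

Things in the scene. Friction and masses are not known exactly. Their poses are not given: they have to be found in the camera images.
- riser: Fixed serving riser: a clear glass shelf on four legs with a wooden rail along the back of its foot. Origin on the table on the rail's front face, under the shelf's middle but 50 mm left of it; x points from the open front to the back (roughly away from the robot), y left, z up. Rail: 30 mm high, front face at x = 0, y from -220 to +120 mm. The caddy slides on the bare table.
- shelf_edge (a point): Middle of the lower front edge of the riser's glass shelf, at (-120, -50, 170) mm in the riser's frame. The shelf is 155 mm deep, 360 mm wide, 10 mm thick; crockery on it reaches 230 mm above the table. It covers the caddy's final place, so a tool must reach in below it from the front, leaning. Steel legs, 18 mm diameter, at x, y = (10, 100), (10, -200), (-100, -200) mm of the riser.
- post: Brass front left leg of the riser, fixed, upright, 18 mm diameter, 170 mm tall, at x, y = (-100, 100) mm in the riser's frame; origin on its axis, on the table; axes as the riser's.
- caddy: Loose square tea caddy, 110 x 110 x 60 mm high, about 0.45 kg. Origin at the centre of its underside, z up; drawer on its +y side, blue strip on the white top along that edge. Starts before the riser with the drawer to the riser's left (+-6 degrees), axes otherwise as the riser's, 5 to 45 mm clear of the post, its centre 36 to 50 mm right of the post's axis. Lacquered and slippery (friction 0.3): 1 to 2 N slide it.
- drawer (a point): Centre of the face of the caddy's blue drawer front, 30 mm above the table, 55 mm from the caddy's centre. A brass knob 18 mm in diameter stands out 17 mm from here.
- salt: Bystander, to be left alone: salt shaker, pewter, 38 mm across, 80 mm tall, loose; origin at the centre of its underside.
- pepper: Bystander, to be left alone: pepper shaker, dark metal, 38 mm across, 80 mm tall, loose; origin at the centre of its underside.
- goblet: Bystander, to be left alone: pewter goblet, 74 mm across, 140 mm tall, loose; origin at the centre of its underside.
- tumbler: Bystander, to be left alone: glass tumbler, 76 mm across, 90 mm tall, loose; origin at the centre of its underside.
- creamer: Bystander, to be left alone: white mug, 80 mm across, 100 mm tall, loose; origin at the centre of its underside.
- coaster: Bystander, to be left alone: cork coaster, 90 mm across, 8 mm thick, loose; origin at the centre of its underside.
There are look-alikes about, which are no part of the job. Leave any black, orange or turquoise look-alike of the caddy alone.

How it is judged:
By the outcome, as a careful person would: the job done as asked, in the order asked, and still so for the second after the job is handed in, with the robot touching nothing.
It also fails if it takes over 64 s, if anything falls off the work surface, if the arm or the gripper's body presses on something with over 40 N, if the wrist force passes 120 N, or if a joint passes its speed limit or range.

## Robot

A 7-joint arm with a two-finger parallel gripper is mounted at the origin on the work surface. World frame = base frame: x ahead of the robot, y to its left, z up, the work surface at z = 0. Lengths are in m, angles in rad, forces in N, time in s.
With the tool pointing down it reaches from about 0.425 to 0.95 m from the base axis. Payload 16.7 kg.
Tool frame: the origin (TCP) lies at the very end of the fingers, on their centre line; the grasp point (between the pads) lies behind it (bot.tcp_to_grasp is the z of the grasp point in the tool frame, in m); z points along the fingers, y is the line along which they close (so a half turn about z gives the same grasp; the last joint's range is limited). The gripper opens to 94 mm and grips with 3 to 60 N. Pads are 16 mm wide; open, the fingers measure 119 mm over their backs; the gripper's body (75 mm by 177 mm) begins 78 mm behind the grasp point.
Start: joints at [-1.333, 0.426, 0.074, 1.606, -0.034, 1.111, -0.067], TCP at [0.255, 0.625, 0.205] pointing down, gripper open.
Joint ranges: [-2.85, 2.85], [-0.5, 2.14], [-1.23, 1.37], [0.21, 2.46], [-1.02, 4.16], [0.16, 2.05], [-2.73, 2.73]. Speed limits (rad/s): [1.89, 1.89, 2.39, 2.39, 3.01, 3.01, 3.01].

## Interface

Orientations are given as a unit quaternion [x, y, z, w].
In Python, from cell import bot gives the robot as it stands. The module is installed in compiled form; this text tells all that it offers.
- The arm moves only by the shell command python3 -m pendant 'ROWS'. ROWS is JSON, a list of rows, each a list of 3 entries, a list of its own where there are three numbers: the opening, from 0 (shut) to 1 (fully open), then the shift along the tool's x, y, z in m, then the turn about the tool's z in degrees. In form: [[jaw, [dx, dy, dz], spin], ...]. A call has 1 to 10 rows; each row is the pose to reach, as a shift and turn from the pose commanded when the call began, along the tool's axes at that moment; what a row does not reach only later rows make up. A row lasts 1/12 s, in which the tool goes at most 41.7 mm and 7.16 degrees, less where a joint would pass 70% of its speed; a pose out of reach is approached as far as the arm can. A call with a gripper value outside its range is refused whole. The fingers move at their own pace and stop on an object; the grip force is fixed at half the most. Time passes only in rows, so rows that repeat a pose let the fingers close. It gives the time, the measured TCP pose, the force, the opening and the grip force at its end, in the units of the state.
- bot.sense(): the state, without advancing time (a new reading comes with each control period).
- bot.capture(name): name is "scene" or "top"; returns a dict with "image" (420x560x3 uint8, red, green, blue), "mtx" (3x3 intrinsics, pixels), "pose" (4x4, takes a point from camera to world coordinates). Camera axes: x right, y down, z forward; pixel columns grow to the right and rows downward; lengths in m; the calibration is good to about 2 mm. A picture is of the moment at which its call begins. There is no depth.
- bot.close_job(): hands the job in; it is judged then, once.
The state is a dict: "clock": time; "q": joint angles; "joint_vel": joint speeds; "joint_torque": joint torques, N m; "tcp_pos": TCP position; "eef_rot": TCP orientation; "force": force on the tool from outside, world axes, zero at the start; "wrist_torque": the same for the moment, N m; "width": finger opening in m; "grasp_force": force on a finger pad.
Only numpy, scipy, OpenCV 4.12 (cv2) and the standard library are available. Lean on these libraries where they do the work, as an engineer would, in place of code of your own. Each camera call takes 0.05 s, during which the arm holds its last target. There are 200 camera calls.

## Working session

There is one attempt and no reset: what is moved stays moved. The work goes in short steps, Python scripts to look and compute and a shell command to move; the robot and the scene stay as the last step left them, time stands still between calls to the robot, and variables do not carry over. Pictures are saved under pics/ and viewed, at most 10 in all, crops included, and the job is handed in when it is done.

```bash
mkdir -p pics; python3 - <<'E'
from cell import bot
import cv2,numpy as np
for n in("scene","top"):
    c=bot.capture(n); cv2.imwrite(f"pics/{n}0.png",c["image"][:,:,::-1]); print(n,c["mtx"].round(1).tolist(),c["pose"].round(4).tolist())
    np.savez(f"{n}0.npz",**c)
s=bot.sense(); print(s, bot.tcp_to_grasp)
E
```

```text
scene [[398.6, 0.0, 278.3], [0.0, 398.6, 207.6], [0.0, 0.0, 1.0]] [[0.2404, 0.7109, -0.6609, 1.258], [0.9706, -0.1842, 0.1549, -0.1828], [-0.0116, -0.6787, -0.7343, 0.9653], [0.0, 0.0, 0.0, 1.0]]
top [[398.2, 0.0, 284.0], [0.0, 398.2, 210.0], [0.0, 0.0, 1.0]] [[0.0138, -0.9995, 0.0285, 0.469], [-0.9998, -0.0142, -0.0124, 0.0044], [0.0128, -0.0283, -0.9995, 1.1686], [0.0, 0.0, 0.0, 1.0]]
{'clock': 0.1, 'q': array([-1.3334936 ,  0.42667382,  0.07386626,  1.60651998, -0.03405639,
        1.11078212, -0.06710494]), 'joint_vel': array([ 1.13882069e-03, -9.92689828e-04,  7.06294094e-04, -1.35366593e-03,
        4.40691176e-04, -7.82187751e-06, -2.09108428e-03]), 'joint_torque': array([ 6.98786956e-03, -9.37460589e+01,  3.67632844e+00, -4.55034971e+01,
       -4.86743543e-02,  1.68172130e-02, -6.40264716e-05]), 'tcp_pos': array([0.25453275, 0.62476235, 0.2048533 ]), 'eef_rot': array([ 1.92211931e-01,  9.81353279e-01, -5.60335953e-04, -4.68460026e-05]), 'force': array([ 0.06620332, -0.4941882 , -0.00640739]), 'wrist_torque': array([ 0.00546627, -0.01001917, -0.04742025]), 'grasp_force': 0.0, 'width': 0.09395092994120025} -0.0188
```

View pics/scene0.png

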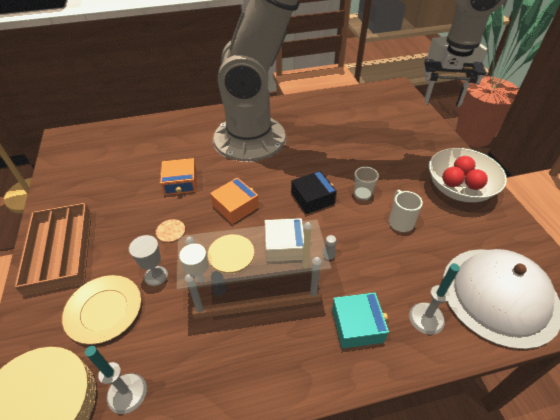

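View pics/top0.png

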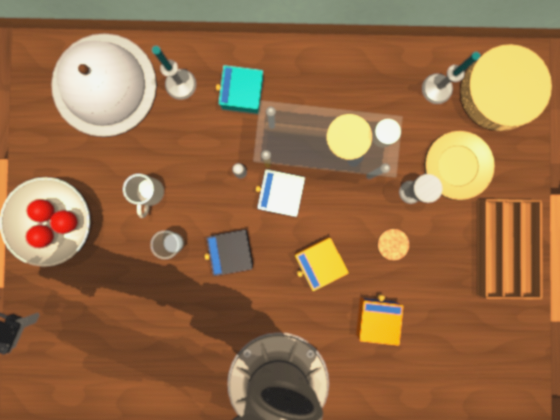

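The white-topped caddy is at top px (282,193), with its blue strip to the left. The riser's legs are near (270,113), (266,156) and (385,170), and a shaker stands at (239,169). I'll zoom in for precision.

```bash
python3 - <<'E'
import cv2
a=cv2.imread("pics/top0.png")[90:225,215:415]; cv2.imwrite("pics/topz.png",cv2.resize(a,None,fx=4,fy=4,interpolation=cv2.INTER_CUBIC))
b=cv2.imread("pics/scene0.png")[200:320,165:365]; cv2.imwrite("pics/scz.png",cv2.resize(b,None,fx=4,fy=4,interpolation=cv2.INTER_CUBIC))
E
```

```text
(no output)
```

View pics/topz.png

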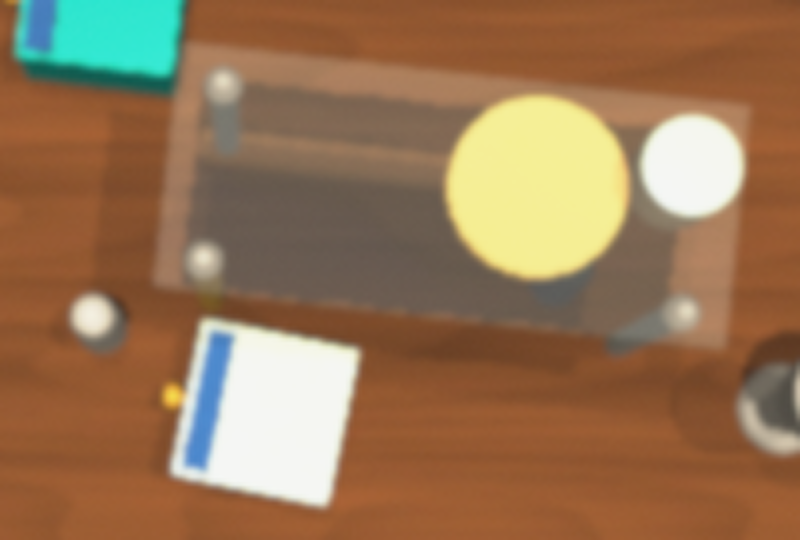

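View pics/scz.png

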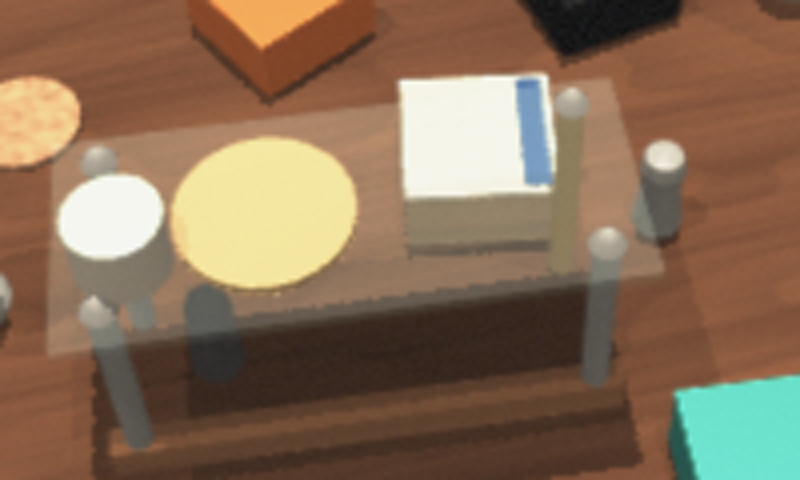

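```bash
cat > h.py <<'E'
import numpy as np
def ray(name,px,z,f=None):
    c=np.load(f or f"{name}0.npz"); px=np.atleast_2d(px).astype(float)
    d=np.c_[px,np.ones(len(px))]@np.linalg.inv(c["mtx"]).T@c["pose"][:3,:3].T; o=c["pose"][:3,3]
    return (o+d*((z-o[2])/d[:,2])[:,None])[:,:2]
def tz(p): return (np.array(p)+.5)/4-.5+[215,90]
def sz(p): return (np.array(p)+.5)/4-.5+[165,200]
E
python3 - <<'E'
from h import *
np.set_printoptions(precision=4,suppress=True)
print("shelf BL BR FR FL top",ray("top",tz([(187,43),(750,107),(728,348),(153,290)]),.175))
print("shelf scene",ray("scene",sz([(663,270),(48,354),(54,142),(612,80)]),.175))
print("caps top BL FL FR",ray("top",tz([(224,85),(204,258),(683,313)]),.182))
print("caps scene",ray("scene",sz([(607,243),(571,102),(98,160),(97,312)]),.182))
print("leg bases scene BL,post,BR",ray("scene",sz([(596,382),(563,270),(140,445)]),0))
k=ray("top",tz([(204,318),(362,349),(329,508),(170,474)]),.06);print("caddy",k,k.mean(0))
k=ray("scene",sz([(400,80),(548,75),(555,186),(404,195)]),.06);print("caddy sc",k,k.mean(0))
print("salt",ray("top",tz([(93,315)]),.08),ray("scene",sz([(664,160)]),.08))
print("pepper",ray("scene",sz([(208,300)]),.08),ray("scene",sz([(217,370)]),0),ray("top",tz([(560,285)]),.04))
print("goblet",ray("top",[(424,188)],.14),"plate etc")
E
```

```text
shelf BL BR FR FL top [[ 0.7722  0.0527]
 [ 0.7378 -0.3027]
 [ 0.5852 -0.2896]
 [ 0.6161  0.0716]]
shelf scene [[ 0.7641  0.0571]
 [ 0.7316 -0.301 ]
 [ 0.5756 -0.2862]
 [ 0.6144  0.0733]]
caps top BL FL FR [[ 0.7441  0.0289]
 [ 0.6355  0.0398]
 [ 0.6058 -0.2593]]
caps scene [[ 0.742   0.029 ]
 [ 0.6314  0.0399]
 [ 0.6031 -0.2596]
 [ 0.7151 -0.2705]]
leg bases scene BL,post,BR [[ 0.7304  0.0359]
 [ 0.6368  0.0402]
 [ 0.7008 -0.2726]]
caddy [[ 0.614   0.0435]
 [ 0.594  -0.0671]
 [ 0.4827 -0.0455]
 [ 0.5048  0.0655]] [ 0.5489 -0.0009]
caddy sc [[ 0.4809 -0.0436]
 [ 0.504   0.0655]
 [ 0.6057  0.0411]
 [ 0.5868 -0.0644]] [ 0.5443 -0.0003]
salt [[0.6123 0.1188]] [[0.6172 0.1167]]
pepper [[ 0.6532 -0.2103]] [[ 0.6569 -0.2147]] [[ 0.6442 -0.2091]]
goblet [[ 0.5607 -0.3716]] plate etc
```

```bash
python3 -m pendant '[[1,[0,0.04,-0.02],0],[1,[0,0.08,-0.04],0],[1,[0,0.12,-0.06],0],[1,[0,0.16,-0.08],0],[1,[0,0.20,-0.10],0],[1,[0,0.24,-0.10],0],[1,[0,0.28,-0.10],0],[1,[0,0.32,-0.10],0],[1,[0,0.36,-0.1],0],[1,[0,0.40,-0.1],0]]'; python3 -c "
from cell import bot;s=bot.sense();print(s['q'],s['tcp_pos'],s['eef_rot'])"
```

```text
clock: 0.93
tcp_pos: [0.3732, 0.8895, 0.3012]
eef_rot: [0.204, 0.979, 0.003, -0.005]
force: [2.3, -1.0, -0.7]
width: 0.094
grasp_force: 0.0
[-1.28707856  1.04994418  0.31663266  0.3374427  -0.29089849  1.76507613
 -0.02431671] [0.37317128 0.88948267 0.30118211] [ 0.20408376  0.97893452  0.00285629 -0.00537351]
```

```bash
python3 -m pendant '[[1,[0,0.04,0],0],[1,[0,0.08,0],0],[1,[0,0.12,0],0],[1,[0,0.12,0],0]]'; python3 -c "
from cell import bot;s=bot.sense();print(s['q'],s['tcp_pos'],s['eef_rot'])"
```

```text
clock: 1.27
tcp_pos: [0.3948, 0.9029, 0.2939]
eef_rot: [0.213, 0.977, 0.015, -0.004]
force: [0.5, 0.1, 0.9]
width: 0.0939
grasp_force: 0.0
[-1.29785543  1.15548429  0.88229421  0.23692591 -0.8360676   1.80155048
  0.02727774] [0.39478368 0.90290411 0.29391607] [ 0.21345026  0.97682184  0.01545383 -0.00438831]
```

```bash
python3 -m pendant '[[1,[0,-0.04,0],0],[1,[0,-0.08,0],0],[1,[0,-0.12,0],0],[1,[0,-0.15,0],0],[1,[0,-0.15,0],0],[1,[0,-0.15,0],0]]'; python3 -c "
from cell import bot;s=bot.sense();print(s['q'],s['tcp_pos'],s['eef_rot'])"
```

```text
clock: 1.77
tcp_pos: [0.3347, 0.7741, 0.2905]
eef_rot: [0.213, 0.977, 0.016, -0.004]
force: [1.4, 2.0, -0.2]
width: 0.0941
grasp_force: 0.0
[-1.67213468  0.83439086  0.98408538  1.08106165 -0.68861067  1.50198584
  0.29690577] [0.33467748 0.77409122 0.29050258] [ 0.21317823  0.97688034  0.01550998 -0.00439118]
```

```bash
python3 -m pendant '[[1,[0,0.01,-0.04],0],[1,[0,0.02,-0.08],0],[1,[0,0.03,-0.12],0],[1,[0,0.04,-0.16],0],[1,[0,0.05,-0.20],0],[1,[0,0.06,-0.24],0],[1,[0,0.07,-0.28],0],[1,[0,0.08,-0.32],0],[1,[0,0.09,-0.36],0],[1,[0,0.1,-0.4],0]]'; python3 -c "
from cell import bot;s=bot.sense();print(s['q'],s['tcp_pos'],s['eef_rot'])
from scipy.spatial.transform import Rotation as R;print(R.from_quat(s['eef_rot']).as_matrix())"
```

```text
clock: 2.6
tcp_pos: [0.3482, 0.7821, 0.5502]
eef_rot: [0.216, 0.976, 0.031, 0.001]
force: [-0.4, -0.3, -0.9]
width: 0.0941
grasp_force: 0.0
[-1.29505584  0.86333421  0.70140878  0.21264189 -0.62162609  2.04826467
 -0.00819635] [0.34824762 0.78208788 0.55017758] [2.16469911e-01 9.75796327e-01 3.10145310e-02 6.35655388e-04]
[[-0.90628075  0.42242166  0.01466797]
 [ 0.42250052  0.90435775  0.06025253]
 [ 0.01218689  0.06080293 -0.99807539]]
```

```bash
for i in 1 2 3; do python3 -m pendant '[[1,[0,0.0,-0.05],0],[1,[0,0,-0.10],0],[1,[0,0,-0.15],0]]' | sed -n 1,3p; done; python3 -c "
from cell import bot;s=bot.sense();print(s['q'])
from scipy.spatial.transform import Rotation as R;print(R.from_quat(s['eef_rot']).as_matrix())"
```

```text
clock: 2.85
tcp_pos: [0.3395, 0.7658, 0.5939]
eef_rot: [0.214, 0.975, 0.054, 0.002]
clock: 3.1
tcp_pos: [0.3288, 0.747, 0.6495]
eef_rot: [0.212, 0.973, 0.088, 0.007]
clock: 3.35
tcp_pos: [0.3171, 0.725, 0.7007]
eef_rot: [0.209, 0.97, 0.119, 0.012]
[-1.30235416  0.66274843  0.49664125  0.21198979 -0.42248891  2.04839389
 -0.03649482]
[[-0.91194151  0.40366591  0.073597  ]
 [ 0.40948986  0.88393143  0.22579476]
 [ 0.02609094  0.23604884 -0.97139086]]
```

```bash
cat >> h.py <<'E'
from scipy.spatial.transform import Rotation as R
yaw=np.deg2rad(-5.6);Rx=np.array([np.cos(yaw),np.sin(yaw)]);Ry=np.array([-Rx[1],Rx[0]])
P=np.array([.634,.040]);O=P+.1*Rx-.1*Ry
def r2w(x,y): return O+x*Rx+y*Ry
def w2r(p): d=np.asarray(p)[:2]-O; return np.array([d@Rx,d@Ry])
def st(*targets):
    from cell import bot
    s=bot.sense();M=R.from_quat(s["eef_rot"]).as_matrix();p=s["tcp_pos"];z=M[:,2]
    np.set_printoptions(precision=3,suppress=True)
    print("t",s["clock"],"tcp",p,"riser",w2r(p),"q",s["q"],"F",s["force"])
    L=np.degrees(np.arccos(-z[2]));print("lean",L,"az",np.degrees(np.arctan2(z[1],z[0])),"fwd/left",np.degrees(np.array([z[:2]@Rx,z[:2]@Ry])),"toolx az",np.degrees(np.arctan2(M[1,0],M[0,0])),"tooly az",np.degrees(np.arctan2(M[1,1],M[0,1])))
    for t in targets: d=M.T@(np.array(t)-p);print(t,"shift",d,"rows>=",np.linalg.norm(d)/.0417)
    return M
E
python3 -c "
from h import *
st((.6,.1,.6),(.48,-.55,.6))"
```

```text
t 3.35 tcp [0.317 0.725 0.701] riser [-0.482  0.751] q [-1.302  0.663  0.497  0.212 -0.422  2.048 -0.036] F [-0.42   0.673 -0.431]
lean 13.738233183304052 az 71.94680446138328 fwd/left [ 2.934 13.287] toolx az 155.81844915290273 tooly az 65.45519178223637
(0.6, 0.1, 0.6) shift [-0.517 -0.462 -0.022] rows>= 16.628999802891812
(0.48, -0.55, 0.6) shift [-0.673 -1.085 -0.178] rows>= 30.91933430494029
```

```bash
python3 -m pendant '[[1,[-0.03,-0.027,0],0],[1,[-0.06,-0.054,0],0],[1,[-0.09,-0.081,0],0],[1,[-0.12,-0.108,0],0],[1,[-0.15,-0.135,0],0],[1,[-0.18,-0.162,0],0],[1,[-0.21,-0.189,0],0],[1,[-0.24,-0.216,0],0],[1,[-0.27,-0.243,0],0],[1,[-0.30,-0.27,0],0]]' >/dev/null;python3 -m pendant '[[1,[-0.03,-0.027,0],0],[1,[-0.06,-0.054,0],0],[1,[-0.09,-0.081,0],0],[1,[-0.12,-0.108,0],0],[1,[-0.15,-0.135,0],0],[1,[-0.18,-0.162,0],0],[1,[-0.21,-0.189,0],0],[1,[-0.21,-0.189,0],0]]' >/dev/null; python3 -c "
from h import *
st((.6,-.1,.6),(.48,-.55,.6))"
```

```text
t 4.85 tcp [0.585 0.131 0.584] riser [-0.158  0.185] q [-0.898  0.15   0.847  1.258 -0.33   1.682  1.02 ] F [ 1.009 -0.536  0.996]
lean 13.466855170486996 az 70.52532568053168 fwd/left [ 3.2   12.954] toolx az 155.2397685303845 tooly az 64.93853719471683
(0.6, -0.1, 0.6) shift [-0.11  -0.193 -0.065] rows>= 5.554489688381226
(0.48, -0.55, 0.6) shift [-0.189 -0.639 -0.173] rows>= 16.518615630065895
```

```bash
python3 -m pendant '[[1,[-0.011,-0.037,-0.01],0],[1,[-0.022,-0.074,-0.02],0],[1,[-0.033,-0.111,-0.03],0],[1,[-0.044,-0.148,-0.04],0],[1,[-0.055,-0.185,-0.05],0],[1,[-0.066,-0.222,-0.06],0],[1,[-0.077,-0.26,-0.07],0],[1,[-0.088,-0.297,-0.08],0],[1,[-0.099,-0.334,-0.09],0],[1,[-0.11,-0.37,-0.1],0]]' >/dev/null;python3 -m pendant '[[1,[-0.011,-0.037,-0.01],0],[1,[-0.022,-0.074,-0.02],0],[1,[-0.033,-0.111,-0.03],0],[1,[-0.044,-0.148,-0.04],0],[1,[-0.055,-0.185,-0.05],0],[1,[-0.066,-0.222,-0.06],0],[1,[-0.077,-0.26,-0.07],0],[1,[-0.077,-0.26,-0.07],0]]' >/dev/null; python3 -c "
from h import *
M=st()
print('out',M.T@[.64,-.77,0],'up',M.T@[0,0,1])"
```

```text
t 6.35 tcp [ 0.5   -0.464  0.588] riser [-0.185 -0.415] q [ 0.602  0.503  0.36   0.744 -0.398  2.047  1.92 ] F [-0.928 -0.241 -0.778]
lean 13.57119747014513 az 76.31270500417217 fwd/left [ 1.891 13.311] toolx az 156.09346709911335 tooly az 65.51162032145028
out [-0.896 -0.424 -0.14 ] up [ 0.043  0.231 -0.972]
```

```bash
for i in 1 2 3 4; do python3 -m pendant '[[1,[-0.01,0.005,-0.05],0],[1,[-0.02,0.01,-0.10],0],[1,[-0.03,0.015,-0.15],0]]' >/dev/null; python3 -c "
from h import *
M=st()
print('up',M.T@[0,0,1])"; done
```

```text
t 6.6 tcp [ 0.503 -0.462  0.606] riser [-0.182 -0.413] q [ 0.785  0.491 -0.059  0.685 -0.206  2.048  1.792] F [ 0.243 -0.852 -0.778]
lean 13.107224902531739 az 70.93457659909606 fwd/left [ 3.026 12.636] toolx az 155.85351618145316 tooly az 65.57960923098648
up [ 0.021  0.226 -0.974]
t 6.85 tcp [ 0.5   -0.453  0.641] riser [-0.185 -0.404] q [ 0.844  0.462 -0.2    0.652 -0.146  2.048  1.738] F [-0.919  0.014 -0.597]
lean 12.531535917335791 az 56.457883993704726 fwd/left [ 5.825 10.983] toolx az 155.1477529927843 tooly az 65.57003791079308
up [-0.034  0.214 -0.976]
t 7.1 tcp [ 0.496 -0.443  0.671] riser [-0.19  -0.394] q [ 0.815  0.427 -0.139  0.635 -0.183  2.048  1.735] F [-0.394 -0.134  0.398]
lean 12.687532724024491 az 43.469575795807835 fwd/left [8.244 9.507] toolx az 154.46072427607325 tooly az 65.42559444540518
up [-0.08   0.204 -0.976]
t 7.35 tcp [ 0.489 -0.432  0.702] riser [-0.198 -0.384] q [ 0.814  0.393 -0.135  0.618 -0.195  2.048  1.721] F [-1.07  -0.185  0.62 ]
lean 13.61678878568151 az 31.551729196852342 fwd/left [10.751  8.146] toolx az 153.8473802263966 tooly az 65.34042807188551
up [-0.128  0.197 -0.972]
```

```bash
python3 -c "
from h import *
M=st((.28,-.6,.7))"

```

```text
t 7.35 tcp [ 0.489 -0.432  0.702] riser [-0.198 -0.384] q [ 0.814  0.393 -0.135  0.618 -0.195  2.048  1.721] F [-1.07  -0.185  0.62 ]
lean 13.61678878568151 az 31.551729196852342 fwd/left [10.751  8.146] toolx az 153.8473802263966 tooly az 65.34042807188551
(0.28, -0.6, 0.7) shift [ 0.113 -0.236 -0.06 ] rows>= 6.4314033475683665
```

```bash
python3 -m pendant '[[1,[0.019,-0.039,-0.01],0],[1,[0.038,-0.078,-0.02],0],[1,[0.057,-0.117,-0.03],0],[1,[0.076,-0.156,-0.04],0],[1,[0.095,-0.195,-0.05],0],[1,[0.113,-0.235,-0.06],0],[1,[0.113,-0.235,-0.06],0]]'>/dev/null; python3 -c "
from h import *
M=st()";  for i in 1 2 3 ; do python3 -m pendant '[[1,[-0.005,0.01,-0.05],0],[1,[-0.01,0.02,-0.10],0],[1,[-0.015,0.03,-0.15],0]]' >/dev/null; python3 -c "
from h import *
M=st()
print('up',M.T@[0,0,1])"; done
```

```text
t 7.9333 tcp [ 0.278 -0.59   0.671] riser [-0.393 -0.562] q [ 1.253  0.41  -0.188  0.667 -0.185  2.048  2.114] F [ 0.827  0.085 -0.492]
lean 13.706754862778123 az 24.313600200223405 fwd/left [11.768  6.77 ] toolx az 153.40039529077617 tooly az 65.02941327197456
t 8.1833 tcp [ 0.278 -0.559  0.71 ] riser [-0.396 -0.531] q [ 1.272  0.347 -0.238  0.673 -0.183  2.048  2.078] F [ 0.388 -0.785  0.486]
lean 14.577037934203224 az 12.683258556438515 fwd/left [13.692  4.524] toolx az 153.12429267706264 tooly az 64.9526924995736
up [-0.197  0.157 -0.968]
t 8.4333 tcp [ 0.274 -0.529  0.745] riser [-0.403 -0.501] q [ 1.303  0.289 -0.292  0.677 -0.184  2.048  2.046] F [ 0.706 -0.048  0.552]
lean 15.927837882583265 az 3.230567764072067 fwd/left [15.537  2.414] toolx az 152.84256874732714 tooly az 64.76170941989952
up [-0.239  0.135 -0.962]
t 8.6833 tcp [ 0.268 -0.5    0.777] riser [-0.411 -0.473] q [ 1.353  0.237 -0.362  0.679 -0.184  2.048  2.015] F [ 0.88  -1.28   0.708]
lean 17.635063597498576 az -4.155867032137441 fwd/left [17.352  0.437] toolx az 152.4482396873021 tooly az 64.39206889039738
up [-0.28   0.115 -0.953]
```

```bash
python3 -c "
from h import *
M=st((*r2w(-.19,-.045),.30))"

```

```text
t 8.6833 tcp [ 0.268 -0.5    0.777] riser [-0.411 -0.473] q [ 1.353  0.237 -0.362  0.679 -0.184  2.048  2.015] F [ 0.88  -1.28   0.708]
lean 17.635063597498576 az -4.155867032137441 fwd/left [17.352  0.437] toolx az 152.4482396873021 tooly az 64.39206889039738
(np.float64(0.5302800135365586), np.float64(-0.09552551201904208), 0.3) shift [0.09  0.42  0.525] rows>= 16.2586030536126
```

```bash
python3 -m pendant '[[0,[0.005,0.023,0.029],0],[0,[0.01,0.046,0.058],0],[0,[0.015,0.069,0.087],0],[0,[0.02,0.092,0.116],0],[0,[0.025,0.115,0.145],0],[0,[0.03,0.138,0.174],0],[0,[0.035,0.161,0.203],0],[0,[0.04,0.184,0.232],0],[0,[0.045,0.207,0.261],0],[0,[0.05,0.23,0.29],0]]' >/dev/null;python3 -m pendant '[[0,[0.005,0.023,0.029],-5],[0,[0.01,0.046,0.058],-10],[0,[0.015,0.069,0.087],-15],[0,[0.02,0.092,0.116],-20],[0,[0.025,0.115,0.145],-22],[0,[0.03,0.138,0.174],-22],[0,[0.035,0.161,0.203],-22],[0,[0.04,0.19,0.235],-22],[0,[0.04,0.19,0.235],-22]]' >/dev/null; python3 -c "
from h import *
from cell import bot
import cv2
M=st((*r2w(-.177,-.045),.028))
for n in('scene','top'):
  c=bot.capture(n);np.savez(n+'1.npz',**c);cv2.imwrite('pics/'+n+'1.png',c['image'][:,:,::-1])"
```

```text
t 10.2667 tcp [ 0.53  -0.09   0.294] riser [-0.191 -0.039] q [ 1.037 -0.011 -0.954  1.985 -0.025  0.862  1.59 ] F [-1.076  1.074 -0.274]
lean 17.309342171102074 az -2.7917886274730277 fwd/left [17.027  0.835] toolx az 175.58989834367617 tooly az 85.73309220600561
(np.float64(0.5432179697363224), np.float64(-0.09679408971591102), 0.028) shift [ 0.066 -0.008  0.258] rows>= 6.398749981377303
```

View pics/scene1.png

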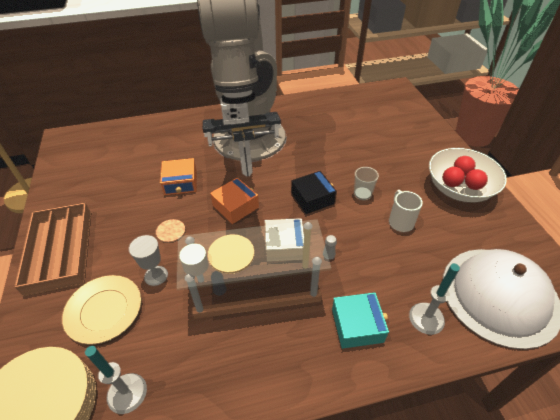

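The gripper is closed and leaning forward, with its tip at about (250,172), and the scene is untouched. Next I descend to the right of the caddy.

```bash
python3 -m pendant '[[0,[0.01,-0.001,0.037],0],[0,[0.02,-0.003,0.074],0],[0,[0.029,-0.004,0.111],0],[0,[0.038,-0.005,0.148],0],[0,[0.048,-0.006,0.185],0],[0,[0.057,-0.007,0.222],0],[0,[0.066,-0.008,0.258],0],[0,[0.066,-0.008,0.258],0]]' >/dev/null; python3 -c "
from h import *
M=st((*r2w(-.177,-.0125),.028))
print('rx',M.T@[*Rx,0],'ry',M.T@[*Ry,0])"
```

```text
t 11.0333 tcp [ 0.541 -0.104  0.027] riser [-0.179 -0.052] q [ 0.601  0.416 -0.61   2.232  0.753  0.343  0.871] F [-2.453  0.35  -1.02 ]
lean 17.085916798284824 az -3.615351679640351 fwd/left [16.824  0.583] toolx az 175.368619681609 tooly az 85.45630882931526
(np.float64(0.5463894139784947), np.float64(-0.06444919921650151), 0.028) shift [-0.002  0.039  0.   ] rows>= 0.9476300155315502
rx [-0.956 -0.018  0.294] ry [-0.016  1.     0.01 ]
```

```bash
python3 -m pendant '[[0,[0,0.012,0],0],[0,[0,0.022,0],0],[0,[0,0.030,0],0],[0,[0,0.034,0],0],[0,[0,0.038,0],0],[0,[0,0.042,0],0],[0,[0,0.042,0],0]]' ; python3 -c "
from h import *
from cell import bot
import cv2
M=st()
for n in('top',):
  c=bot.capture(n);np.savez(n+'2.npz',**c);cv2.imwrite('pics/'+n+'2.png',cv2.resize(c['image'][90:290,165:415,::-1],None,fx=3,fy=3,interpolation=2))"
```

```text
clock: 11.62
tcp_pos: [0.5476, -0.0609, 0.0335]
eef_rot: [0.04, 0.987, -0.003, 0.153]
force: [0.4, 0.4, 0.5]
width: 0.0006
grasp_force: 0.1
t 11.6167 tcp [ 0.548 -0.061  0.033] riser [-0.176 -0.009] q [ 0.49   0.396 -0.592  2.238  0.781  0.352  0.749] F [0.405 0.441 0.521]
lean 17.561065400684537 az -3.5608654910817514 fwd/left [17.276  0.615] toolx az 175.35089452916787 tooly az 85.44994311421245
```

View pics/top2.png

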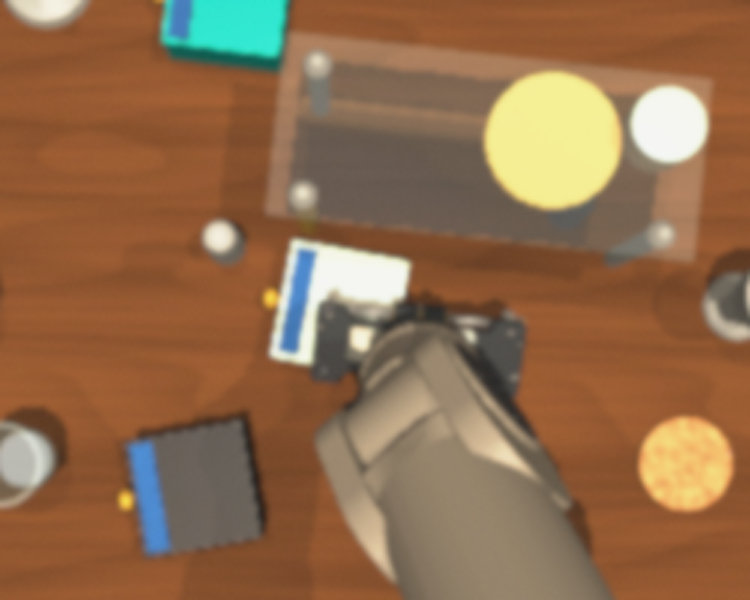

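The caddy has moved left slightly: its back-left corner is now at crop (293,239), back-right at (410,262) and front-left at (270,357). Nothing else moved.

```bash
python3 -c "
from h import *
k=ray('top',(np.array([(293,239),(410,262),(270,357)])+.5)/3-.5+[165,90],.06)
kr=np.array([w2r(p) for p in k]);np.set_printoptions(precision=4,suppress=True)
print(kr,'center',(kr[1]+kr[2])/2)
d=kr[0]-kr[1];print('yaw rel',np.degrees(np.arctan2(-d[0],d[1])));d=kr[0]-kr[2];print(np.degrees(np.arctan2(d[1],d[0])))
M=st((*r2w(-.176,-.04),.028),(*r2w(-.275,-.04),.028),(*r2w(-.275,.03),.028))
"
```

```text
[[-0.1218  0.1106]
 [-0.1309 -0.    ]
 [-0.2333  0.1194]] center [-0.1821  0.0597]
yaw rel -4.677153343931551
-4.508146899454277
t 11.6667 tcp [ 0.547 -0.061  0.033] riser [-0.176 -0.009] q [ 0.491  0.397 -0.592  2.239  0.781  0.352  0.749] F [0.84  0.146 0.666]
lean 17.53868312539142 az -3.539612956285637 fwd/left [17.255  0.621] toolx az 175.3596467468781 tooly az 85.45958538847037
(np.float64(0.5447011116350999), np.float64(-0.09191553561576102), 0.028) shift [ 0.002 -0.031  0.005] rows>= 0.7520433057374508
(np.float64(0.4461735990368986), np.float64(-0.08225482853960522), 0.028) shift [ 0.096 -0.029 -0.025] rows>= 2.483941349988052
(np.float64(0.4530044020200391), np.float64(-0.01258891054087704), 0.028) shift [ 0.095  0.041 -0.024] rows>= 2.5491297462543185
```

```bash
cat >> h.py <<'E'
import cv2
def pose(img_c,off=.040):
    "caddy pose in riser frame (x,y,yaw deg) from the blue strip"
    hsv=cv2.cvtColor(img_c["image"],cv2.COLOR_RGB2HSV); m=cv2.inRange(hsv,(100,90,60),(125,255,255))
    v,u=np.nonzero(m); uv=np.c_[u,v].astype(float)
    d=np.c_[uv,np.ones(len(uv))]@np.linalg.inv(img_c["mtx"]).T@img_c["pose"][:3,:3].T;o=img_c["pose"][:3,3]
    w=(o+d*((.06-o[2])/d[:,2])[:,None])[:,:2]; r=np.array([w2r(p) for p in w])
    r=r[(r[:,0]>-.28)&(r[:,0]<.0)&(r[:,1]>-.13)&(r[:,1]<.15)]
    if len(r)<15: return None
    (cx,cy),(a,b),_=rect=cv2.minAreaRect((r*1000).astype(np.float32)); B=cv2.boxPoints(rect)
    e=B[1]-B[0] if np.linalg.norm(B[1]-B[0])>np.linalg.norm(B[2]-B[1]) else B[2]-B[1]
    return np.array([cx,cy]),max(a,b),min(a,b),np.degrees(np.arctan2(e[1],e[0]))%180,len(r)
def look(tag):
    from cell import bot
    for n in("top","scene"):
        c=bot.capture(n);np.savez(f"{n}{tag}.npz",**c)
        q=pose(c); 
        if q is None: print(n,"no strip");continue
        y=q[3]; n_=np.array([-1*np.sin(np.radians(y)),np.cos(np.radians(y))]); 
        for sgn in (1,-1):
            if sgn*n_[1]-sgn*n_[0]>0: n_=sgn*n_;break
        print(n,"strip",q[0],q[1:3],q[4],"caddy yaw",np.degrees(np.arctan2(-n_[0],n_[1])),"centre",q[0]-n_*OFF)
OFF=40
E
python3 -c "
from h import *
for f in('top0','scene0','top2','scene1'): print(f,pose(dict(np.load(f+'.npz'))))
M=st((*r2w(-.176,-.045),.028),(*r2w(-.27,-.04),.028),(*r2w(-.27,.035),.028))
"
```

```text
top0 (array([-176.8087616 ,   92.16913605]), 93.65010070800781, 14.219797134399414, np.float32(175.16557), 174)
scene0 (array([-182.77325439,   91.38396454]), 91.46668243408203, 12.545310020446777, np.float32(175.80815), 104)
top2 (array([-178.59434509,  100.26168823]), 91.98372650146484, 13.670891761779785, np.float32(175.19968), 165)
scene1 (array([-182.75042725,   91.74076843]), 91.42979431152344, 12.145878791809082, np.float32(175.54968), 98)
t 11.6667 tcp [ 0.547 -0.061  0.033] riser [-0.176 -0.009] q [ 0.491  0.397 -0.592  2.239  0.781  0.352  0.749] F [0.84  0.146 0.666]
lean 17.53868312539142 az -3.539612956285637 fwd/left [17.255  0.621] toolx az 175.3596467468781 tooly az 85.45958538847037
(np.float64(0.5442131971363042), np.float64(-0.09689167261567017), 0.028) shift [ 0.002 -0.036  0.005] rows>= 0.8705104183629471
(np.float64(0.4511497360368078), np.float64(-0.08274274303840097), 0.028) shift [ 0.091 -0.029 -0.024] rows>= 2.369942401273109
(np.float64(0.458468453518744), np.float64(-0.008100688039763625), 0.028) shift [ 0.09   0.046 -0.023] rows>= 2.4867278082235944
```

```bash
python3 -m pendant '[[0,[0.002,-0.02,0.003],0],[0,[0.002,-0.036,0.005],0],[0,[0.02,-0.04,0],0],[0,[0.055,-0.04,-0.012],0],[0,[0.09,-0.03,-0.023],0],[0,[0.092,0.006,-0.023],0],[0,[0.092,0.046,-0.023],0],[0,[0.092,0.046,-0.023],0]]'; python3 -c "
from h import *
M=st()
print('rx',M.T@[*Rx,0],'ry',M.T@[*Ry,0]);look(3)"
```

```text
clock: 12.33
tcp_pos: [0.4568, -0.0055, 0.0278]
eef_rot: [0.039, 0.987, -0.003, 0.153]
force: [1.1, 0.2, 0.3]
width: 0.0006
grasp_force: 0.0
t 12.3333 tcp [ 0.457 -0.005  0.028] riser [-0.272  0.037] q [ 0.294  0.274 -0.527  2.438  0.925  0.267  0.42 ] F [1.12  0.166 0.312]
lean 17.58654106625128 az -3.3541517814005566 fwd/left [17.298  0.678] toolx az 175.382350215735 tooly az 85.49766528694319
rx [-0.953 -0.019  0.302] ry [-0.016  1.     0.012]
top strip [-178.886  100.018] (92.52499389648438, 14.20569133758545) 171 caddy yaw -4.8003197 centre [-182.234   60.158]
scene strip [-183.658   99.503] (87.36023712158203, 12.672375679016113) 90 caddy yaw -5.118197 centre [-187.227   59.662]
```

```bash
python3 -m pendant '[[0,[-0.012,0,0.004],0],[0,[-0.023,0,0.007],0],[0,[-0.033,0,0.010],0],[0,[-0.043,0,0.013],0],[0,[-0.053,0,0.016],0],[0,[-0.062,0,0.019],0],[0,[-0.062,0,0.019],0]]'; python3 -c "
from h import *
M=st();look(4)"
```

```text
clock: 13.02
tcp_pos: [0.5157, -0.0177, 0.0243]
eef_rot: [0.042, 0.988, -0.007, 0.146]
force: [-24.7, -12.4, -3.4]
width: 0.0002
grasp_force: 13.0
t 13.0167 tcp [ 0.516 -0.018  0.024] riser [-0.212  0.031] q [ 0.347  0.365 -0.548  2.308  0.863  0.337  0.545] F [-24.663 -12.384  -3.36 ]
lean 16.85823346788708 az -5.06676889156728 fwd/left [16.615  0.155] toolx az 175.12823480739826 tooly az 85.11183458328802
top strip [-165.951  101.697] (93.6969223022461, 14.188836097717285) 169 caddy yaw 15.548507 centre [-155.228   63.161]
scene strip [-186.421   96.43 ] (50.59062957763672, 11.228249549865723) 46 caddy yaw 14.976801 centre [-176.084   57.789]
```

```bash
python3 -m pendant '[[0,[0.024,0,-0.007],0],[0,[0.024,-0.036,-0.007],0],[0,[0.01,-0.037,-0.003],0],[0,[0,-0.037,0],0],[0,[-0.01,-0.038,0.003],0],[0,[-0.019,-0.043,0.006],0],[0,[-0.028,-0.050,0.009],0],[0,[-0.028,-0.050,0.009],0]]'; python3 -c "
from h import *
M=st();look(5)"
```

```text
clock: 13.78
tcp_pos: [0.5483, -0.0663, 0.0271]
eef_rot: [0.04, 0.988, -0.003, 0.152]
force: [-2.4, -3.7, 0.2]
width: 0.0003
grasp_force: 1.6
t 13.7833 tcp [ 0.548 -0.066  0.027] riser [-0.175 -0.014] q [ 0.49   0.409 -0.579  2.238  0.803  0.342  0.737] F [-2.351 -3.655  0.187]
lean 17.489319158387033 az -3.621059794090421 fwd/left [17.209  0.595] toolx az 175.25949243401078 tooly az 85.36057534228014
top strip [-166.749   97.295] (74.54689025878906, 14.546858787536621) 132 caddy yaw 38.860435 centre [-141.652   66.148]
scene strip [-180.816   88.088] (45.93053436279297, 11.477453231811523) 37 caddy yaw 39.829872 centre [-155.195   57.37 ]
```

```bash
python3 -m pendant '[[0,[-0.011,-0.006,0.004],0],[0,[-0.022,-0.012,0.007],0],[0,[-0.033,-0.017,0.010],0],[0,[-0.044,-0.020,0.013],0],[0,[-0.048,-0.020,0.015],0],[0,[-0.048,-0.020,0.015],0]]'; python3 -c "
from h import *
M=st();look(6)
import cv2
c=np.load('top6.npz');cv2.imwrite('pics/top6.png',cv2.resize(c['image'][90:250,205:405,::-1],None,fx=3.5,fy=3.5,interpolation=2))"
```

```text
clock: 14.38
tcp_pos: [0.5961, -0.0894, 0.0273]
eef_rot: [0.04, 0.988, -0.003, 0.152]
force: [-1.4, -7.5, 1.7]
width: 0.0008
grasp_force: 3.2
t 14.3833 tcp [ 0.596 -0.089  0.027] riser [-0.125 -0.032] q [ 0.539  0.479 -0.601  2.129  0.772  0.396  0.835] F [-1.413 -7.473  1.741]
lean 17.52283128778021 az -3.6127760126974318 fwd/left [17.241  0.598] toolx az 175.30166952997183 tooly az 85.40005749289372
top strip [-156.834   77.528] (51.16630554199219, 13.75004768371582) 91 caddy yaw 69.83157 centre [-119.287   63.736]
scene strip [-159.256   79.664] (35.58359146118164, 8.07657241821289) 25 caddy yaw 73.0816 centre [-120.988   68.023]
```

View pics/top6.png

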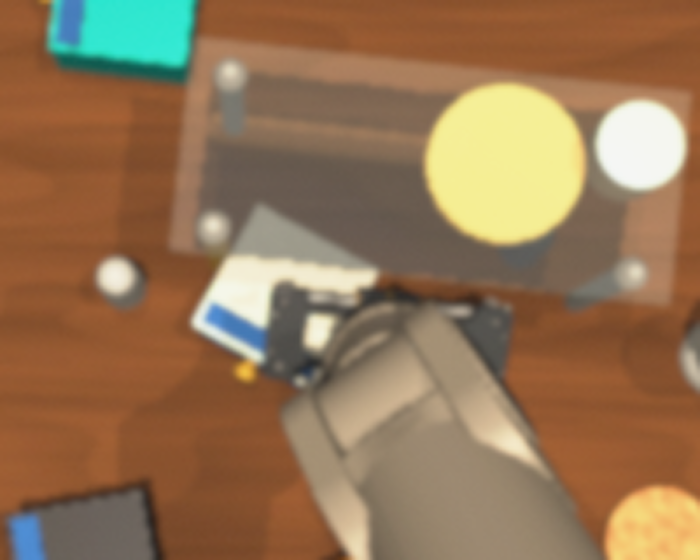

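The caddy is about 65–70° round, with its left face against the post: corners at crop (192,325), (262,205) and (380,270), knob at (245,371). Next I push on the drawer face to the right of the knob.

```bash
python3 -c "
from h import *
k=ray('top',(np.array([(192,325),(262,205),(380,270)])+.5)/3.5-.5+[205,90],.06)
kr=np.array([w2r(p) for p in k]);np.set_printoptions(precision=4,suppress=True)
c=(kr[0]+kr[2])/2;d=kr[1]-kr[0];print(kr,c,'face left dir',np.degrees(np.arctan2(d[1],d[0])),np.linalg.norm(d))
print('front right corner',2*c-kr[1])
M=st();print(M.T@[*Rx,0],M.T@[*Ry,0])
"
```

```text
[[-0.1593  0.1143]
 [-0.0575  0.0696]
 [-0.0986 -0.0299]] [-0.129   0.0422] face left dir -23.69651457512184 0.11117734418089213
front right corner [-0.2005  0.0148]
t 14.4833 tcp [ 0.595 -0.089  0.027] riser [-0.126 -0.032] q [ 0.539  0.478 -0.601  2.131  0.772  0.395  0.835] F [-1.214 -7.084  0.821]
lean 17.505248917609872 az -3.620584281467168 fwd/left [17.224  0.595] toolx az 175.32748132359652 tooly az 85.42263812598365
[-0.954 -0.018  0.301] [-0.015  1.     0.01 ]
```

```bash
python3 -m pendant '[[0,[0,-0.025,0],0],[0,[0.035,-0.025,-0.011],0],[0,[0.072,-0.025,-0.022],0],[0,[0.105,-0.02,-0.033],0],[0,[0.105,0.018,-0.033],0],[0,[0.105,0.054,-0.033],0],[0,[0.09,0.054,-0.028],0],[0,[0.079,0.054,-0.025],0],[0,[0.069,0.052,-0.022],0],[0,[0.060,0.050,-0.019],0]]'; python3 -c "
from h import *
M=st();look(7)"
```

```text
clock: 15.32
tcp_pos: [0.537, -0.0345, 0.0276]
eef_rot: [0.039, 0.988, -0.003, 0.152]
force: [-2.6, -1.3, -0.1]
width: 0.0009
grasp_force: 0.9
t 15.3167 tcp [ 0.537 -0.034  0.028] riser [-0.189  0.016] q [ 0.403  0.386 -0.559  2.269  0.832  0.337  0.634] F [-2.609 -1.339 -0.139]
lean 17.48766580261631 az -3.4830694568834524 fwd/left [17.206  0.636] toolx az 175.36870074097203 tooly az 85.4723623996335
top strip [-157.069   47.956] (93.47233581542969, 14.583609580993652) 176 caddy yaw 76.97195 centre [-118.099   38.939]
scene strip [-159.562   45.954] (89.71129608154297, 11.874743461608887) 104 caddy yaw 78.03118 centre [-120.431   37.659]
```

```bash
python3 -m pendant '[[0,[-0.008,-0.002,0.0025],0],[0,[-0.015,-0.004,0.0048],0],[0,[-0.02,-0.005,0.0065],0],[0,[-0.02,-0.005,0.0065],0]]'; python3 -c "
from h import *
M=st();look(8)"
```

```text
clock: 15.75
tcp_pos: [0.558, -0.0414, 0.0276]
eef_rot: [0.04, 0.987, -0.003, 0.152]
force: [-0.8, 0.7, -0.4]
width: 0.0005
grasp_force: 0.0
t 15.75 tcp [ 0.558 -0.041  0.028] riser [-0.168  0.012] q [ 0.422  0.415 -0.567  2.224  0.819  0.357  0.672] F [-0.796  0.707 -0.437]
lean 17.542660281866926 az -3.491476037496571 fwd/left [17.258  0.635] toolx az 175.2802441568898 tooly az 85.39180554413245
top strip [-141.688   38.952] (92.3289794921875, 14.75885009765625) 169 caddy yaw 86.43728 centre [-101.765   36.466]
scene strip [-145.676   38.394] (89.2323226928711, 10.955626487731934) 97 caddy yaw 85.95558 centre [-105.775   35.572]
```

```bash
python3 -m pendant '[[0,[-0.006,0,0.002],0],[0,[-0.006,0,0.002],0],[0,[0.032,0,-0.01],0],[0,[0.032,0.025,-0.01],0],[0,[0.02,0.025,-0.006],0],[0,[0.01,0.025,-0.003],0],[0,[0.0,0.025,0],0],[0,[-0.01,0.025,0.003],0],[0,[-0.02,0.025,0.006],0],[0,[-0.02,0.025,0.006],0]]'; python3 -c "
from h import *
M=st();look(9)"
```

```text
clock: 16.68
tcp_pos: [0.582, -0.018, 0.0281]
eef_rot: [0.04, 0.987, -0.003, 0.153]
force: [-0.2, 0.5, -0.1]
width: 0.0004
grasp_force: 0.0
t 16.6833 tcp [ 0.582 -0.018  0.028] riser [-0.146  0.037] q [ 0.365  0.442 -0.562  2.176  0.824  0.39   0.631] F [-0.193  0.539 -0.07 ]
lean 17.56943882356878 az -3.414951760656174 fwd/left [17.283  0.659] toolx az 175.25534506433584 tooly az 85.37647030322272
top strip [-103.868   36.246] (88.08100891113281, 10.56767749786377) 120 caddy yaw 88.87435 centre [-63.876  35.46 ]
scene no strip
```

```bash
python3 -m pendant '[[0,[-0.005,0,0.0015],0],[0,[-0.009,0,0.003],0],[0,[-0.013,0,0.004],0],[0,[-0.013,0,0.004],0]]'; python3 -c "
from h import *
M=st();look(10)"
```

```text
clock: 17.12
tcp_pos: [0.5925, -0.0192, 0.0275]
eef_rot: [0.04, 0.988, -0.004, 0.151]
force: [-7.8, -2.0, 3.0]
width: 0.0007
grasp_force: 3.2
t 17.1167 tcp [ 0.592 -0.019  0.027] riser [-0.136  0.037] q [ 0.368  0.458 -0.566  2.151  0.817  0.406  0.648] F [-7.795 -2.049  3.022]
lean 17.385518335509314 az -3.775680401150306 fwd/left [17.111  0.545] toolx az 175.3337498816046 tooly az 85.4132498711699
top no strip
scene no strip
```

```bash
python3 -m pendant '[[0,[-0.002,0,0.0006],0],[0,[-0.002,0,0.0006],0]]' | sed -n '4p'; python3 -m pendant '[[0,[0.02,0,-0.006],0],[0,[0.06,0,-0.019],0],[0,[0.09,0,-0.03],0],[0,[0.07,0,-0.065],0],[0,[0.07,0,-0.10],0],[0,[0.07,0,-0.14],0],[0,[0.07,0,-0.18],0],[0,[0.07,0,-0.22],0],[0,[0.07,0,-0.22],0]]'; python3 -c "
from h import *
M=st();look(11)
import cv2
c=np.load('top11.npz');cv2.imwrite('pics/top11.png',cv2.resize(c['image'][90:225,205:405,::-1],None,fx=4,fy=4,interpolation=2))
c=np.load('scene11.npz');cv2.imwrite('pics/scene11.png',cv2.resize(c['image'][190:340,130:380,::-1],None,fx=3.2,fy=3.2,interpolation=2))"
```

```text
force: [-15.6, -4.0, 9.3]
clock: 18.13
tcp_pos: [0.4635, -0.0081, 0.2211]
eef_rot: [0.039, 0.987, -0.003, 0.155]
force: [0.5, -0.2, 1.1]
width: 0.0004
grasp_force: 0.0
t 18.1333 tcp [ 0.464 -0.008  0.221] riser [-0.265  0.035] q [ 0.809 -0.115 -0.89   2.222 -0.068  0.685  1.447] F [ 0.499 -0.162  1.064]
lean 17.789848000942108 az -3.4937305585183314 fwd/left [17.494  0.643] toolx az 175.4601081695801 tooly az 85.55774490412303
top no strip
scene no strip
```

View pics/top11.png

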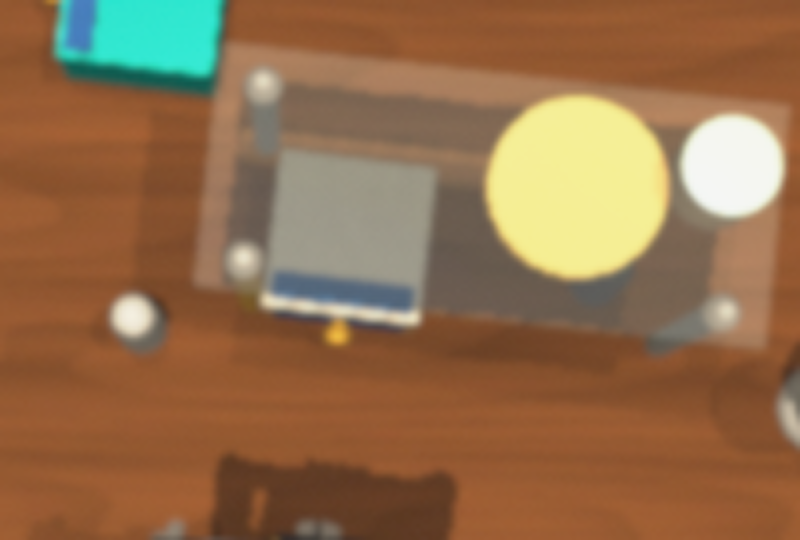

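View pics/scene11.png

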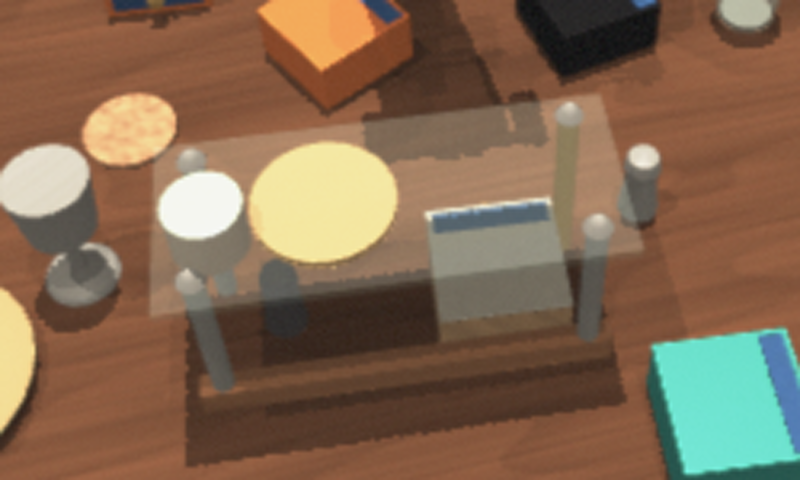

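The caddy is against the rail beside the post, with drawer and knob facing front: top-crop corners (278,150), (436,168), (420,324), (262,306). The bystanders are unmoved. One numeric check before handing in.

```bash
python3 -c "
from h import *
k=ray('top',(np.array([(278,150),(436,168),(420,324),(262,306)])+.5)/4-.5+[205,90],.06)
r=np.array([w2r(p) for p in k]);np.set_printoptions(precision=4,suppress=True)
print(r,r.mean(0))
for a,b in((1,0),(2,3)): d=r[b]-r[a];print(np.degrees(np.arctan2(-d[0],d[1])))
k=ray('scene',(np.array([(427,213),(549,200),(572,307),(440,322)])+.5)/3.2-.5+[130,190],.06)
r=np.array([w2r(p) for p in k]);print(r,r.mean(0))
for a,b in((0,1),(3,2)): d=r[b]-r[a];print(np.degrees(np.arctan2(-d[0],d[1])))
"
```

```text
[[-0.0002  0.0912]
 [-0.0002 -0.0202]
 [-0.1105 -0.0211]
 [-0.1104  0.09  ]] [-0.0553  0.035 ]
0.022331467269047316
-0.03198395258089814
[[-0.111  -0.0188]
 [-0.1085  0.0885]
 [ 0.0006  0.0873]
 [-0.0019 -0.0212]] [-0.0552  0.0339]
-1.3317078138016099
-1.2902118670690568
```

Flush with the rail to within measurement error, square, and about 1 mm from the post. Handing in.

```bash
python3 -c "
from cell import bot;print(bot.close_job())"
```

```text
the job is handed in; nothing more can be done
None
```

The caddy swung a quarter turn round the brass post and now sits flush against the rear rail, about 1 mm from the post, with its drawer facing straight out; the job was handed in at about 18 s of the 64 s, and no other object appeared to have moved.

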